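# Fetch the lantern from behind a sliding door and hang it on the stand's hook

## Task

The orange lantern stands in the green desk case behind one of its two sliding doors. Slide that door fully open, past the other one, take the lantern out, and gently, without ramming it into the stand, hang it by its handle on the stand's hook so that it hangs still, near the middle of the hook's rod. Leave the jar, the mug and the plug adapter where they are, standing as they were.

Things in the scene. Friction and masses are not known exactly. Their poses are not given: they have to be found in the camera images.
- case: Fixed sage green desk case, 200 mm deep (x), 400 wide (y), walls 10. Origin: middle of its underside; x to its high back, y left, z up. Floor 12 mm up. Its top slopes: 120 mm high in front, 160 in the middle, 200 at the back, shut by two clear framed doors sliding along y, left one (+y) in the lower track, right one in the upper. No wall between the halves; lantern in one half, jar in the other.
- left_door (a joint): Travel (m) of the left, lower door: 0 closed, 0.150 at its end stop, lying under the right one; opens to the case's -y. Fully open it frees its half from 40 to 190 mm off the case's middle. Rubs with about 2.5 N plus 8 N per m/s. May start ajar by up to 30 mm. Both travels together cannot exceed about 0.164: the left pull then meets the right door's edge.
- right_door (a joint): Travel (m) of the right, upper door: 0 closed, 0.150 at its end stop, lying over the left one; opens to the case's +y. Frees its half likewise, rubs likewise, may start ajar by up to 30 mm.
- left_handle (a point): Middle of the top edge of the left door's pull, a brass fin near the door's outer edge (175 mm left of the case's middle when closed), square to the sloping door: 12 mm thick (case y), 70 mm long up the 22 degree slope, 43 mm proud of its door. Moves with the door. Pinch it across its thickness or push it sideways from its outer side, where nothing is in the way.
- right_handle (a point): The same point of the right door's pull, 175 mm right of the case's middle when closed, 32 mm proud of its door; otherwise alike and equally high.
- lantern: Rigid orange and black camping lantern, 126 mm tall, 0.15 to 0.31 kg, upright on the case's floor. Origin: centre of its underside, z up. Round body 60 mm across and 54 high; above it two posts (10 by 8 mm, at y = +-33 mm) carry a handle bar along y. Between body and bar is a window 32 mm high (54 to 86 mm above the origin) and 58 wide, open along x.
- lantern_grip (a point): Centre of the lantern's handle bar, a block 14 mm thick (x), 74 long (y), 40 high (z), 106 mm above the lantern's origin: underside at 86, top at 126 mm. Gripped across x near its top, it leaves the window below free for the hook. It lies high enough to be gripped once the door is open; lift by 200 mm or more to pass over the doors' pulls (about 210 mm above the desk).
- stand: Fixed stand: brown base 130 mm across, 14 high; steel post 16 mm thick, 281 tall with its knob. Origin: centre of the underside. A collar (30 mm across, 24 high) on the post carries the hook along the stand's own -x. The collar's height differs each time and is not measured: the hook rod's centre line is 170 to 245 mm above the desk. Feel for it from above, or look; it does not yield.
- hook_spot (a point): Point at desk level straight below the middle of the hook's rod, 75 mm from the post's axis along the stand's -x; it does not tell the height. The rod is level, round, 8 mm thick; from 130 mm off the post's axis its tip turns up, ending at 142 mm, its top 16 mm above the rod's centre line.
- jar: Amber jar with a brass lid, 62 mm across, 95 tall, in the other half of the case. Origin: centre of its underside. Leave it.
- mug: Blue mug, 80 mm across, 90 tall, on the desk to the right of the case. Origin: centre of its underside. Leave it.
- adapter: Black plug adapter, 63 by 32 by 28 mm, on the desk to the left of the case's front. Origin: centre of the block's underside. Leave it.
Things that resemble listed ones, but are neither listed nor needed, are in the scene too. Several things look just like the mug: the one meant starts farthest to the robot's right.

How it is judged:
On the way, in this order (a step that is already met when the one before it is completed fails the run):
1. one of the doors is slid open by at least 120 mm (value of joint any of left_door, right_door above 0.12 m), for 0.1 s.
2. the lantern is lifted off the case's floor by at least 60 mm (height (world z) of lantern above 0.072 m), for 0.1 s.
At the end, for the whole second after the job is handed in: The lantern hangs by its bar on the hook's rod: bar's centre within 60 mm (from above) of hook_spot, underside 60 to 173 mm above the desk, tilt under 0.35 rad, slower than 40 mm/s. Jar, mug, adapter within 25 mm of their starts; jar and mug tilted under 0.2 rad (horizontal distance between lantern_grip and hook_spot below 0.06 m and height (world z) of lantern between 0.06 and 0.173 m and angle between lantern's own z axis and vertical below 0.35 rad and linear speed of lantern below 0.04 m/s and distance of each of jar, mug, adapter from where it was at the start of the episode below 0.025 m and angle between each of jar, mug's own z axis and vertical below 0.2 rad); the robot touches nothing.
It fails at once if jar or mug is knocked over (angle between any of jar, mug's own z axis and vertical above 0.6 rad).
It fails at once if the lantern is rammed against the stand or its hook with over 50 N (contact force between lantern and stand above 50 N).
It also fails if it takes over 61 s, if anything falls off the work surface, if the arm or the gripper's body presses on something with over 40 N, if the wrist force passes 120 N, or if a joint passes its speed limit or range.

## Robot

A 6-joint arm with a two-finger parallel gripper is mounted at the origin on the work surface. World frame = base frame: x ahead of the robot, y to its left, z up, the work surface at z = 0. Lengths are in m, angles in rad, forces in N, time in s.
With the tool pointing down it reaches from about 0.35 to 0.775 m from the base axis. Payload 5.5 kg.
Tool frame: the origin (TCP) lies between the finger pads; the fingertips stand 11 mm ahead of it and the grasp point (between the pads) lies 8 mm behind it (tips_ahead is the distance from the TCP to the fingertips, in m); z points along the fingers, y is the line along which they close (so a half turn about z gives the same grasp; the last joint's range is limited). The gripper opens to 85 mm and grips with 20 to 120 N. Pads are 22 mm wide; open, the fingers measure 114 mm over their backs; the gripper's body (76 mm by 85 mm) begins 54 mm behind the grasp point. The pads swing forward as they close: fully open they stand 13 mm farther back than shut.
Start: joints at [-1.296, 0.313, 0.046, 1.304, 0, 1.431], TCP at [0.232, -0.526, 0.242] pointing down, gripper open.
Joint ranges: [-2.76, 2.76], [-0.86, 1.69], [-1.03, 1.26], [-2.2, 2.34], [-1.47, 1.5], [-3.14, 3.14]. Speed limits (rad/s): [2.57, 2.57, 3.14, 3.14, 3.14, 3.14].

## Interface

Orientations are given as a unit quaternion [w, x, y, z].
In Python, from workcell import * gives the robot as it stands. The module is installed in compiled form; this text tells all that it offers.
- The arm moves only by the tool jog_arm, never from a script. Its argument "moves" is a list of rows, each an object with "fingers": the closure, from 0 (fully open) to 1 (shut); "slide": the shift along the tool's x, y, z in mm, a list of three; "angular": the turn, a rotation vector about the tool's x, y, z in degrees, a list of three. A call has 1 to 10 rows; each row is the pose to reach, as a shift and turn from the pose commanded when the call began, along the tool's axes at that moment; what a row does not reach only later rows make up. A row lasts 1/12 s, in which the tool goes at most 41.7 mm and 7.16 degrees, less where a joint would pass 70% of its speed; a pose out of reach is approached as far as the arm can. A call with a gripper value outside its range is refused whole. The fingers move at their own pace and stop on an object; "squeeze" is the grip in N (left out, the last holds). Time passes only in rows, so rows that repeat a pose let the fingers close. It gives the time, the measured TCP pose, the force, the opening and the grip force at its end, in the units of the state.
- get_state(): the state, without advancing time (a new reading comes with each control period).
- read_camera(name): name is "side" or "top" or "wrist"; returns a dict with "color" (384x512x3 uint8, red, green, blue), "fovy" (degrees; the focal length in pixels is half the picture's height over the tangent of half this angle, whatever the lens; pixels are square), "cx", "cy" (the principal point, pixels), "D" ([k1, k2, p1, p2, k3] as OpenCV has them; the pictures are not rectified), "world_from_camera" (4x4, takes a point from camera to world coordinates); the wrist camera has in their place "tool_from_camera" (4x4, takes a point from camera to tool coordinates, whose origin is the TCP and whose axes are the flange's). Camera axes: x right, y down, z forward; pixel columns grow to the right and rows downward; lengths in m; the calibration is good to about 2 mm. A picture is of the moment at which its call begins: read the wrist's pose just before it. There is no depth.
- hand_in(): hands the job in; it is judged then, once.
Trained networks look in a picture, given as the dict that the camera call returned (one of the last four; its "shot" number tells which), for a name from the list of things; names that differ only in an ending like _2 or _b are one class to them, and where a whole thing is asked for, a point or a joint stands for the part that bears it (a point fixed in the world has none). Each returns a list of dicts, best first, with "p" (0 to 1); they miss things now and then, are a little off and sometimes report something else, mostly with a low value. They report only what shows in the picture. A call takes as long as a camera call. They do not tell look-alikes from the thing itself.
- look_for(target, picture): "point" ([column, row] in pixels, amid what is visible of it).
- tip_of(target, picture): "point" ([column, row] in pixels: a listed point, or the origin of a listed thing).
The state is a dict: "clock": time; "joint_pos": joint angles; "qvel": joint speeds; "tau": joint torques, N m; "tcp_pos": TCP position; "orientation": TCP orientation; "wrist_force": force on the tool from outside, world axes, zero at the start; "ft_torque": the same for the moment, N m; "finger_gap": finger opening in m; "grip_force": force on a finger pad.
Only numpy, scipy, OpenCV 4.12 (cv2) and the standard library are available. Lean on these libraries where they do the work, as an engineer would, in place of code of your own. Each camera call takes 0.05 s, during which the arm holds its last target. There are 200 camera calls.

## Working session

There is one attempt and no reset: what is moved stays moved. The work goes in short steps, Python scripts to look and compute and a tool call to move; the robot and the scene stay as the last step left them, time stands still between calls to the robot, and variables do not carry over. Pictures are saved under pics/ and viewed, at most 10 in all, crops included, and the job is handed in when it is done.

Besides the shell and the picture viewer there is one more tool, called after "Emit:" as a command line: name --argument value ..., lists and objects as JSON in quotes. jog_arm: Moves the arm, as the interface text tells. Its arguments: {"type":"object","properties":{"moves":{"type":"array","items":{"type":"object","properties":{"fingers":{"type":"number"},"slide":{"type":"array","items":{"type":"number"}},"angular":{"type":"array","items":{"type":"number"}}}}},"squeeze":{"type":"number"}},"required":["moves"]}

```bash
mkdir -p pics; cat > h.py <<'E'
from workcell import *
import numpy as np, cv2
from scipy.spatial.transform import Rotation as R
def K(p):
    h,w=p["color"].shape[:2]; f=h/2/np.tan(np.radians(p["fovy"])/2)
    return np.array([[f,0,p["cx"]],[0,f,p["cy"]],[0,0,1.]])
def tool(s):
    T=np.eye(4); q=s["orientation"]; T[:3,:3]=R.from_quat([q[1],q[2],q[3],q[0]]).as_matrix(); T[:3,3]=s["tcp_pos"]; return T
def shot(n):
    s=get_state(); p=read_camera(n)
    p["W"]=np.array(p["world_from_camera"]) if n!="wrist" else tool(s)@np.array(p["tool_from_camera"])
    return p
def ray(p,px):
    u=cv2.undistortPoints(np.array([[px]],float),K(p),np.array(p["D"],float))[0,0]
    d=p["W"][:3,:3]@[u[0],u[1],1]; return p["W"][:3,3],d/np.linalg.norm(d)
def atz(p,px,z):
    o,d=ray(p,px); return o+d*(z-o[2])/d[2]
def tri(rs):
    A=np.zeros((3,3));b=np.zeros(3)
    for o,d in rs:
        M=np.eye(3)-np.outer(d,d);A+=M;b+=M@o
    return np.linalg.solve(A,b)
def proj(p,X):
    W=np.linalg.inv(p["W"]); r=cv2.Rodrigues(W[:3,:3])[0]
    return cv2.projectPoints(np.array([X],float),r,W[:3,3],K(p),np.array(p["D"],float))[0].reshape(-1,2)
def save(p,n): cv2.imwrite("pics/"+n,p["color"][:,:,::-1])
E
python3 - <<'E'
from h import *
np.set_printoptions(precision=3,suppress=True)
P={n:shot(n) for n in("top","side")}
for n,p in P.items():
    save(p,n+"0.png"); print(n,p["W"][:3,3],p["W"][:3,2])
for t in ["case","left_handle","right_handle","lantern","lantern_grip","stand","hook_spot","jar","mug","adapter"]:
    for n,p in P.items():
        print(t,n,[(np.round(d["point"]).astype(int).tolist(),round(d["p"],2)) for d in tip_of(t,p)[:5]])
s=get_state();print(s["tcp_pos"],s["orientation"],s["clock"])
a,b=[cv2.imread(f"pics/{n}0.png") for n in("top","side")]
E
```

```text
top [ 0.449 -0.038  1.035] [ 0.025 -0.037 -0.999]
side [ 0.784 -0.123  1.082] [-0.311  0.07  -0.948]
case top [([252, 142], 0.88)]
case side []
left_handle top [([187, 138], 0.61)]
left_handle side [([317, 205], 0.85)]
right_handle top [([326, 143], 0.61)]
right_handle side [([192, 234], 0.69), ([134, 253], 0.2)]
lantern top []
lantern side []
lantern_grip top []
lantern_grip side []
stand top [([116, 135], 0.61)]
stand side [([387, 213], 0.9), ([188, 235], 0.4)]
hook_spot top [([115, 163], 0.75)]
hook_spot side [([381, 189], 0.78)]
jar top []
jar side [([388, 213], 0.73)]
mug top [([377, 167], 0.87), ([325, 226], 0.8), ([241, 233], 0.65)]
mug side [([252, 159], 0.69), ([177, 184], 0.66), ([134, 253], 0.59)]
adapter top [([145, 200], 0.55)]
adapter side [([344, 168], 0.69)]
[ 0.232 -0.526  0.242] [ 0.     0.979  0.206 -0.   ] 1.1
```

View pics/top0.png

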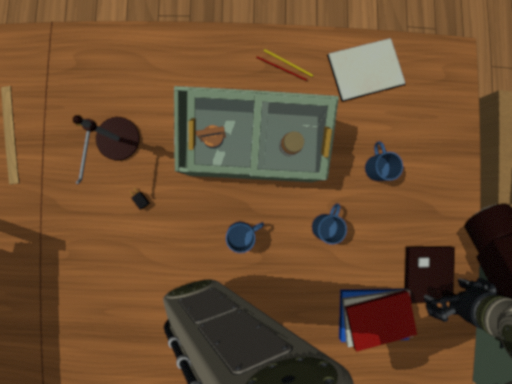

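View pics/side0.png

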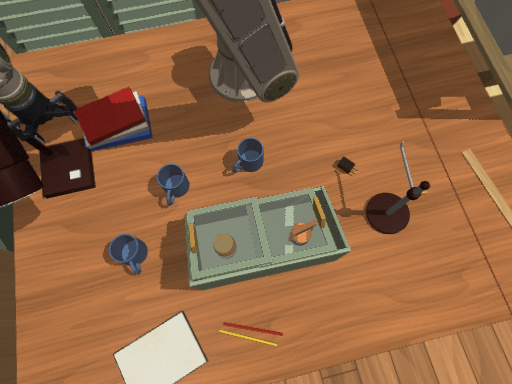

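Top: the lantern is at (211,135) in the case's left half, the jar at (292,143), and the pulls at (191,134) and (326,142). The stand is at (118,138), with its hook running to (80,182) in the picture, toward the robot.

```bash
python3 - <<'E'
from h import *
np.set_printoptions(precision=3,suppress=True)
t,s=shot("top"),shot("side")
for n in["left_handle","right_handle"]:
    a,b=tip_of(n,t)[0]["point"],tip_of(n,s)[0]["point"]
    print(n,tri([ray(t,a),ray(s,b)]),atz(t,a,.205),atz(s,b,.205))
a,b=tip_of("hook_spot",t)[0]["point"],tip_of("hook_spot",s)[0]["point"]
print("hook",atz(t,a,0),atz(s,b,0))
a,b=tip_of("stand",t)[0]["point"],tip_of("stand",s)[0]["point"]
print("stand",atz(t,a,0),atz(s,b,0))
print("base ctr",atz(t,[118,138],.007),atz(s,[388,213],.007))
print("hooktip",tri([ray(t,[80,182]),ray(s,[403,143])]),"knob",tri([ray(t,[77,119]),ray(s,[426,185])]),"collar",tri([ray(t,[89,126]),ray(s,[415,194])]))
print("lantern grip", [atz(t,[211,135],.118),atz(s,[303,233],.118)],tri([ray(t,[211,135]),ray(s,[303,233])]))
print("mugR",atz(t,[384,167],.09),"adapter",atz(t,[142,200],.02))
print("case corners back L,R z.2:",atz(t,[174,87],.2),atz(t,[337,97],.2),"front",atz(t,[175,171],.12),atz(t,[328,180],.12))
for n,p in(("top",t),("side",s)):
    for q in["lantern","jar"]: print(n,q,[(x["point"],x["p"]) for x in look_for(q,p)])
c=np.hstack([cv2.resize(t["color"][75:205,60:200],None,fx=3,fy=3,interpolation=2),cv2.resize(s["color"][135:265,290:430],None,fx=2.7,fy=3,interpolation=2)])
cv2.imwrite("pics/c1.png",c[:,:,::-1]);print(c.shape)
E
```

```text
left_handle [0.58  0.081 0.21 ] [0.581 0.084 0.205] [0.578 0.08  0.205]
right_handle [ 0.57  -0.252  0.174] [ 0.565 -0.245  0.205] [ 0.577 -0.247  0.205]
hook [0.536 0.325 0.   ] [0.546 0.336 0.   ]
stand [0.62  0.336 0.   ] [0.608 0.328 0.   ]
base ctr [0.609 0.319 0.007] [0.609 0.322 0.007]
hooktip [0.473 0.337 0.215] knob [0.609 0.322 0.272] collar [0.609 0.328 0.194]
lantern grip [array([0.604, 0.037, 0.118]), array([0.624, 0.034, 0.118])] [0.614 0.042 0.058]
mugR [ 0.532 -0.438  0.09 ] adapter [0.429 0.239 0.02 ]
case corners back L,R z.2: [0.705 0.122 0.2  ] [ 0.691 -0.273  0.2  ] front [0.508 0.128 0.12 ] [ 0.492 -0.273  0.12 ]
top lantern []
top jar []
side lantern []
side jar [([295.6, 225.8], 0.6)]
(390, 798, 3)
```

View pics/c1.png

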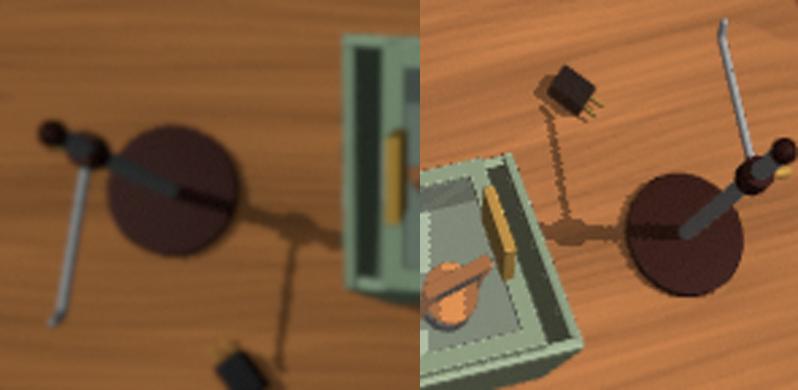

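The left door guards the lantern and starts about 20 mm ajar; the right door is closed. I'll shut the fingers and bring them to the outer side of the left pull.

Emit:
jog_arm --moves '[{"fingers": 1, "slide": [0, 0, -40], "angular": [0, 0, 0]}, {"fingers": 1, "slide": [0, 0, -80], "angular": [0, 0, 0]}, {"fingers": 1, "slide": [30, -20, -100], "angular": [0, 0, -7]}, {"fingers": 1, "slide": [60, -45, -100], "angular": [0, 0, -14]}, {"fingers": 1, "slide": [90, -70, -100], "angular": [0, 0, -21]}, {"fingers": 1, "slide": [120, -93, -100], "angular": [0, 0, -28]}, {"fingers": 1, "slide": [150, -117, -100], "angular": [0, 0, -35]}, {"fingers": 1, "slide": [180, -140, -100], "angular": [0, 0, -42]}, {"fingers": 1, "slide": [210, -163, -100], "angular": [0, 0, -49]}, {"fingers": 1, "slide": [240, -187, -100], "angular": [0, 0, -56]}]' --squeeze 40

```text
clock: 2.63
tcp_pos: [0.3765, -0.2568, 0.3425]
orientation: [0.0, 0.766, 0.643, 0.0]
wrist_force: [0.6, -0.1, 0.7]
finger_gap: 0.0001
grip_force: 0.0
```

Emit:
jog_arm --moves '[{"fingers": 1, "slide": [39, 13, 0], "angular": [0, 0, -4]}, {"fingers": 1, "slide": [407, 135, 0], "angular": [0, 0, -9]}, {"fingers": 1, "slide": [407, 135, 0], "angular": [0, 0, -9]}, {"fingers": 1, "slide": [407, 135, 0], "angular": [0, 0, -9]}, {"fingers": 1, "slide": [407, 135, 0], "angular": [0, 0, -9]}, {"fingers": 1, "slide": [407, 135, 0], "angular": [0, 0, -9]}, {"fingers": 1, "slide": [407, 135, 0], "angular": [0, 0, -9]}, {"fingers": 1, "slide": [407, 135, 0], "angular": [0, 0, -9]}, {"fingers": 1, "slide": [407, 135, 0], "angular": [0, 0, -9]}, {"fingers": 1, "slide": [407, 135, 0], "angular": [0, 0, -9]}]'

```text
clock: 3.47
tcp_pos: [0.5757, 0.1092, 0.3425]
orientation: [0.0, 0.715, 0.7, 0.0]
wrist_force: [1.7, -0.5, -0.0]
finger_gap: 0.0003
grip_force: 0.0
```

```bash
python3 - <<'E'
from h import *
np.set_printoptions(precision=3,suppress=True)
s=get_state();print(s["tcp_pos"],s["orientation"],s.get("tips_ahead"),s["joint_pos"])
p=shot("wrist");save(p,"w1.png")
for n in["left_handle","lantern_grip","lantern","hook_spot"]:
    for x in tip_of(n,p): print(n,np.round(x["point"]),round(x["p"],2),atz(p,x["point"],.21),atz(p,x["point"],.118))
E
```

```text
[0.576 0.109 0.342] [0.    0.715 0.7   0.   ] None [ 0.051  0.334  0.318  1.554 -0.     1.643]
left_handle [266. 217.] 0.65 [0.586 0.079 0.21 ] [0.59  0.045 0.118]
lantern [276. 198.] 0.7 [0.596 0.097 0.21 ] [0.603 0.069 0.118]
```

View pics/w1.png

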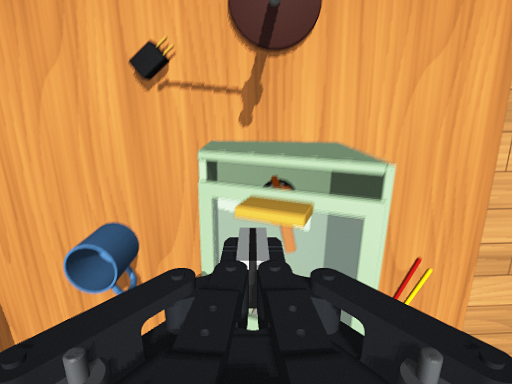

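The wrist view shows the brass left pull at (275,210), with the fingertips over its outer (+y) side. Next: go 11 mm further out, descend, then push.

Emit:
jog_arm --moves '[{"fingers": 1, "slide": [12, 4, 35], "angular": [0, 0, 0]}, {"fingers": 1, "slide": [12, 4, 75], "angular": [0, 0, 0]}, {"fingers": 1, "slide": [12, 4, 115], "angular": [0, 0, 0]}, {"fingers": 1, "slide": [12, 4, 143], "angular": [0, 0, 0]}, {"fingers": 1, "slide": [5, 4, 143], "angular": [0, 0, 0]}, {"fingers": 1, "slide": [-5, 4, 143], "angular": [0, 0, 0]}, {"fingers": 1, "slide": [-20, 4, 143], "angular": [0, 0, 0]}, {"fingers": 1, "slide": [-35, 3, 143], "angular": [0, 0, 0]}, {"fingers": 1, "slide": [-50, 3, 143], "angular": [0, 0, 0]}, {"fingers": 1, "slide": [-65, 2, 143], "angular": [0, 0, 0]}]'

```text
clock: 4.55
tcp_pos: [0.5774, 0.0406, 0.2029]
orientation: [0.001, 0.715, 0.699, 0.003]
wrist_force: [2.3, 4.9, -2.1]
finger_gap: -0.0003
grip_force: 2.0
```

Emit:
jog_arm --moves '[{"fingers": 1, "slide": [-15, 0, 0], "angular": [0, 0, 0]}, {"fingers": 1, "slide": [-30, -1, 0], "angular": [0, 0, 0]}, {"fingers": 1, "slide": [-45, -1, 0], "angular": [0, 0, 0]}, {"fingers": 1, "slide": [-58, -2, 0], "angular": [0, 0, 0]}, {"fingers": 1, "slide": [-68, -2, 0], "angular": [0, 0, 0]}, {"fingers": 1, "slide": [-74, -2, 0], "angular": [0, 0, 0]}, {"fingers": 1, "slide": [-77, -3, 0], "angular": [0, 0, 0]}, {"fingers": 1, "slide": [-77, -3, 0], "angular": [0, 0, 0]}]'

```text
clock: 5.22
tcp_pos: [0.5732, -0.0324, 0.2022]
orientation: [-0.0, 0.714, 0.7, 0.005]
wrist_force: [4.0, 13.9, 6.2]
finger_gap: -0.0002
grip_force: 7.3
```

Emit:
jog_arm --moves '[{"fingers": 1, "slide": [-3, 0, 0], "angular": [0, 0, 0]}, {"fingers": 1, "slide": [-5, 0, 0], "angular": [0, 0, 0]}, {"fingers": 1, "slide": [-5, 0, 0], "angular": [0, 0, 0]}]'

```text
clock: 5.47
tcp_pos: [0.5731, -0.0326, 0.2023]
orientation: [-0.003, 0.713, 0.701, 0.008]
wrist_force: [4.4, 29.3, 8.2]
finger_gap: 0.0004
grip_force: 14.5
```

Emit:
jog_arm --moves '[{"fingers": 1, "slide": [15, 0, 0], "angular": [0, 0, 0]}, {"fingers": 0.7, "slide": [15, 0, -40], "angular": [0, 0, 0]}, {"fingers": 0.5, "slide": [15, 0, -80], "angular": [0, 0, 0]}, {"fingers": 0.3, "slide": [15, 0, -120], "angular": [0, 0, -5]}, {"fingers": 0, "slide": [15, 10, -140], "angular": [0, 0, -10]}, {"fingers": 0, "slide": [15, 20, -140], "angular": [0, 0, -14]}, {"fingers": 0, "slide": [15, 20, -140], "angular": [0, 0, -14]}]'

```text
clock: 6.05
tcp_pos: [0.593, -0.0265, 0.3417]
orientation: [0.003, 0.624, 0.782, 0.001]
wrist_force: [-0.0, 0.0, -1.3]
finger_gap: 0.0723
grip_force: 0.0
```

```bash
cat > look.py <<'E'
from h import *
import sys
np.set_printoptions(precision=3,suppress=True)
s=get_state();T=tool(s);print(s["tcp_pos"],np.degrees(np.arctan2(T[1,0],T[0,0])))
for c in("wrist","top","side"):
    p=shot(c)
    if c=="wrist": save(p,sys.argv[1]); rest=[]
    for n in["left_handle","lantern_grip","lantern"]:
        for x in tip_of(n,p)[:2]:
            print(c,n,np.round(x["point"]),round(x["p"],2),atz(p,x["point"],{"left_handle":.21,"lantern_grip":.118,"lantern":.012}[n]))
E
python3 look.py w2.png
```

```text
[ 0.593 -0.026  0.342] 102.83702013282054
wrist left_handle [234. 205.] 0.97 [ 0.58  -0.048  0.21 ]
wrist lantern_grip [284. 119.] 0.81 [0.616 0.036 0.118]
wrist lantern [273. 116.] 0.73 [0.61  0.035 0.012]
side left_handle [269. 216.] 0.95 [ 0.578 -0.052  0.21 ]
side left_handle [300. 235.] 0.51 [0.643 0.009 0.21 ]
side lantern_grip [305. 227.] 0.81 [0.61  0.045 0.118]
side lantern [300. 233.] 0.9 [0.606 0.042 0.012]
```

View pics/w2.png

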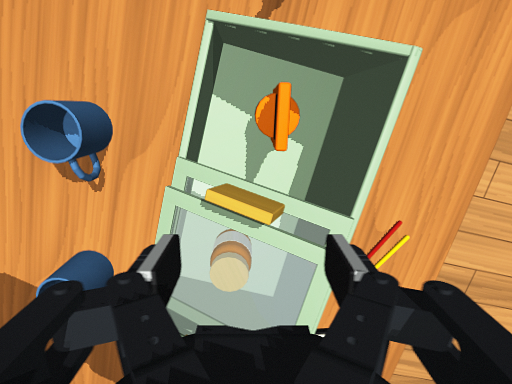

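The wrist view shows the left half open and the lantern clear, its bar running from (285,83) to (282,140). The left pull sits at y≈-0.05, so the door is at its stop. Now the bar's pose.

```bash
python3 - <<'E'
from h import *
np.set_printoptions(precision=4,suppress=True)
p=shot("wrist");s=shot("side");t=shot("top")
print("cam",np.array(p["tool_from_camera"])[:3,3])
im=p["color"].astype(int)
print(tri([ray(p,tip_of("lantern_grip",p)[0]["point"]),ray(s,tip_of("lantern_grip",s)[0]["point"])]))
# bar top face: bright orange narrow strip
c=p["color"][70:165,240:320]; h=cv2.cvtColor(c,cv2.COLOR_RGB2HSV)
c4=cv2.resize(c,None,fx=6,fy=6,interpolation=cv2.INTER_CUBIC)
cv2.imwrite("pics/c2.png",c4[:,:,::-1])
E
```

```text
cam [ 0.0687 -0.0007 -0.1309]
[0.6122 0.0391 0.1396]
```

View pics/c2.png

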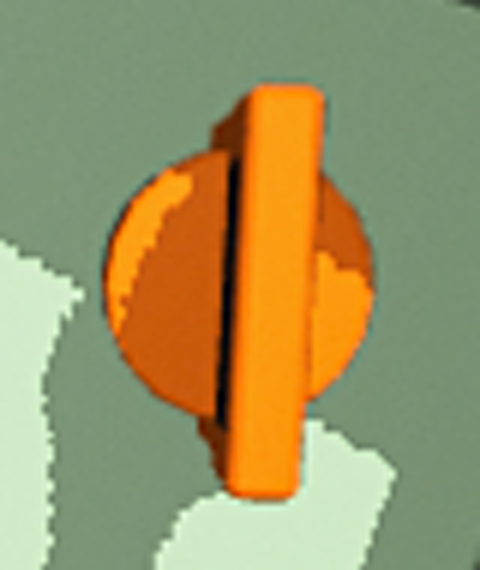

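The crop shows the bar's top face from (286,88) to (264,496), in crop pixels.

```bash
python3 - <<'E'
from h import *
np.set_printoptions(precision=4,suppress=True)
p=shot("wrist");st=get_state()
P=lambda u,v:atz(p,[240+u/6-.4,70+v/6-.4],.138)
a,b=P(286,87),P(264,497);c=(a+b)/2;d=a-b
ang=np.degrees(np.arctan2(d[1],d[0]))
print(a,b,c,np.linalg.norm(d),"bar dir",ang)
T=tool(st);print("delta tool mm",1000*T[:3,:3].T@(np.r_[c[:2],.119]-T[:3,3]),"theta",np.degrees(np.arctan2(T[1,0],T[0,0])))
E
```

```text
[0.6053 0.0732 0.138 ] [0.6193 0.0024 0.138 ] [0.6123 0.0378 0.138 ] 0.07215434365512088 bar dir 101.20110825710434
delta tool mm [ 57.0192  34.4597 220.3007] theta 102.76572087380734
```

Emit:
jog_arm --moves '[{"fingers": 0, "slide": [30, 18, 0], "angular": [0, 0, 1]}, {"fingers": 0, "slide": [57, 34, 10], "angular": [0, 0, 1.6]}, {"fingers": 0, "slide": [57, 34, 50], "angular": [0, 0, 1.6]}, {"fingers": 0, "slide": [57, 34, 90], "angular": [0, 0, 1.6]}, {"fingers": 0, "slide": [57, 34, 130], "angular": [0, 0, 1.6]}, {"fingers": 0, "slide": [57, 34, 165], "angular": [0, 0, 1.6]}, {"fingers": 0, "slide": [57, 34, 190], "angular": [0, 0, 1.6]}, {"fingers": 0, "slide": [57, 34, 210], "angular": [0, 0, 1.6]}, {"fingers": 0, "slide": [57, 34, 220], "angular": [0, 0, 1.6]}, {"fingers": 0, "slide": [57, 34, 220], "angular": [0, 0, 1.6]}]'

```text
clock: 7.78
tcp_pos: [0.6101, 0.0378, 0.1166]
orientation: [-0.002, 0.635, 0.773, -0.001]
wrist_force: [-0.3, -1.0, 0.7]
finger_gap: 0.0853
grip_force: 0.0
```

Emit:
jog_arm --moves '[{"fingers": 0.5, "slide": [0, 0, 0]}, {"fingers": 1, "slide": [0, 0, 0]}, {"fingers": 1, "slide": [0, 0, 0]}, {"fingers": 1, "slide": [0, 0, 0]}, {"fingers": 1, "slide": [0, 0, 0]}, {"fingers": 1, "slide": [0, 0, 0]}, {"fingers": 1, "slide": [0, 0, 0]}, {"fingers": 1, "slide": [0, 0, 0]}]' --squeeze 60

```text
schema error: expected keys fingers, slide, angular
```

Emit:
jog_arm --moves '[{"fingers": 0.5, "slide": [0, 0, 0], "angular": [0, 0, 0]}, {"fingers": 1, "slide": [0, 0, 0], "angular": [0, 0, 0]}, {"fingers": 1, "slide": [0, 0, 0], "angular": [0, 0, 0]}, {"fingers": 1, "slide": [0, 0, 0], "angular": [0, 0, 0]}, {"fingers": 1, "slide": [0, 0, 0], "angular": [0, 0, 0]}, {"fingers": 1, "slide": [0, 0, 0], "angular": [0, 0, 0]}, {"fingers": 1, "slide": [0, 0, 0], "angular": [0, 0, 0]}, {"fingers": 1, "slide": [0, 0, 0], "angular": [0, 0, 0]}]' --squeeze 60

```text
clock: 8.45
tcp_pos: [0.6127, 0.0376, 0.1202]
orientation: [0.001, 0.635, 0.773, 0.001]
wrist_force: [1.0, 0.2, 4.0]
finger_gap: 0.0129
grip_force: 59.5
```

Emit:
jog_arm --moves '[{"fingers": 1, "slide": [0, 0, -15], "angular": [0, 0, 0]}, {"fingers": 1, "slide": [0, 0, -40], "angular": [0, 0, 0]}, {"fingers": 1, "slide": [0, 0, -70], "angular": [0, 0, 0]}, {"fingers": 1, "slide": [0, 0, -100], "angular": [0, 0, 0]}, {"fingers": 1, "slide": [0, 0, -130], "angular": [0, 0, 0]}, {"fingers": 1, "slide": [0, 0, -160], "angular": [0, 0, 0]}, {"fingers": 1, "slide": [0, 0, -190], "angular": [0, 0, 0]}, {"fingers": 1, "slide": [0, 0, -215], "angular": [0, 0, 0]}, {"fingers": 1, "slide": [0, 0, -230], "angular": [0, 0, 0]}, {"fingers": 1, "slide": [0, 0, -230], "angular": [0, 0, 0]}]'

```text
clock: 9.28
tcp_pos: [0.6126, 0.0377, 0.3525]
orientation: [0.002, 0.635, 0.773, 0.001]
wrist_force: [1.0, 0.3, -2.8]
finger_gap: 0.0132
grip_force: 59.1
```

```bash
python3 - <<'E'
from h import *
np.set_printoptions(precision=4,suppress=True)
for i in range(3):
    st=get_state();print(st["tcp_pos"],st["wrist_force"],st["finger_gap"])
    s=shot("side");t=shot("top")
for n,p in(("side",s),("top",t)):
  for k in("lantern","lantern_grip","stand","hook_spot"):
    print(n,k,[(np.round(x["point"],1),round(x["p"],2)) for x in tip_of(k,p)[:2]])
c=np.vstack([cv2.resize(s["color"][130:240,370:440],None,fx=5,fy=5,interpolation=2)]) 
d=cv2.resize(t["color"][105:195,60:145],None,fx=5,fy=5,interpolation=2)
H=np.zeros((550,350+425,3),np.uint8);H[:550,:350]=c;H[:450,350:]=d
cv2.imwrite("pics/c3.png",H[:,:,::-1])
E
```

```text
[0.6126 0.0377 0.3525] [ 1.0112  0.2632 -2.755 ] 0.0132477258171813
[0.6118 0.0377 0.3483] [ 0.1284  0.0487 -3.8102] 0.012822715796411381
[0.6111 0.0377 0.3469] [-0.2671  0.3538 -2.8677] 0.012797857705247152
side lantern [(array([307.4, 216.3]), 0.8)]
side lantern_grip [(array([309.9, 216.9]), 0.75), (array([316. , 205.1]), 0.7)]
side stand [(array([385.6, 215.3]), 0.77)]
side hook_spot [(array([380.2, 189.2]), 0.78)]
top lantern [(array([206. , 121.3]), 0.64), (array([374.3, 168. ]), 0.35)]
top lantern_grip [(array([202.4, 112.9]), 0.69)]
top stand []
top hook_spot []
```

View pics/c3.png

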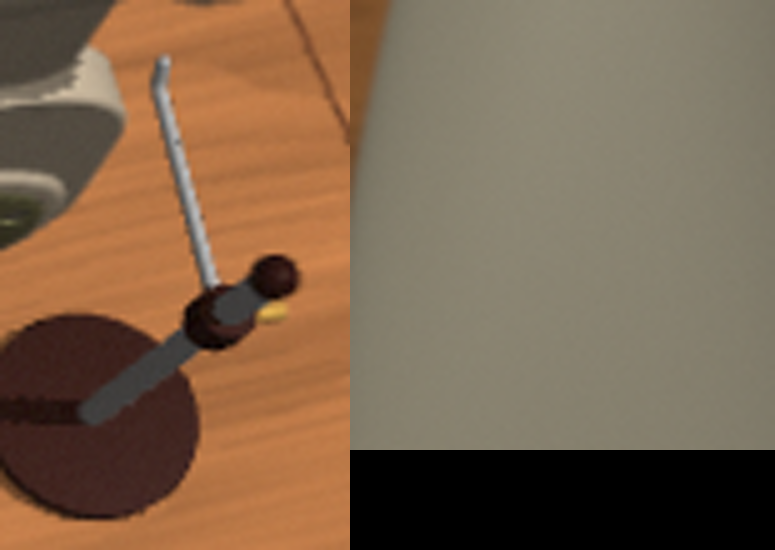

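The side crop shows the rod from the collar at (210,288) to the bend at (157,92) and the tip at (164,60), all in crop pixels. I'll fit the stand's pose and rod height from both views.

```bash
cat > fit.py <<'E'
from h import *
from scipy.optimize import least_squares
np.set_printoptions(precision=4,suppress=True)
s,t=shot("side"),shot("top")
S=lambda u,v:[369.6+u/5,129.6+v/5]
Tq=lambda u,v:[59.7+u/3,74.7+v/3]
# model points by name: (x along stand, z rel rod or abs)
obs=[(s,S(97,415),(0,0,.014),0),(s,S(273,277),(0,0,.272),0),(s,S(217,322),(0,0,0),1),(s,S(210,288),(-.015,0,0),1),(s,S(157,92),(-.130,0,0),1),(s,S(164,60),(-.140,0,.014),1),
 (t,Tq(174,190),(0,0,.014),0),(t,Tq(52,133),(0,0,.272),0),(t,Tq(90,150),(0,0,0),1),(t,Tq(83,169),(-.015,0,0),1),(t,Tq(62,312),(-.130,0,0),1),(t,Tq(55,322),(-.140,0,.014),1)]
def f(q):
    c,n=np.cos(q[2]),np.sin(q[2]);r=[]
    for p,uv,(a,b,z),rel in obs: r.append(proj(p,[[q[0]+c*a,q[1]+n*a,z+rel*q[3]]])[0]-uv)
    return np.ravel(r)
o=least_squares(f,[.609,.321,-.117,.2],loss="soft_l1")
print(o.x,np.degrees(o.x[2]),o.fun.reshape(-1,2))
x,y,w,h=o.x
for r in(.075,.085,.195): print(r,x-r*np.cos(w),y-r*np.sin(w))
print("sd",np.sqrt(np.diag(np.linalg.inv(o.jac.T@o.jac))))
E
python3 fit.py
```

```text
[ 0.6091  0.3197 -0.1313  0.2055] -7.522141997349268 [[-0.9157 -0.0216]
 [ 0.6751  0.1366]
 [ 0.4778 -0.3776]
 [ 0.3948  0.8687]
 [ 0.2106 -0.6494]
 [-0.1044  0.0415]
 [-0.7562 -0.4014]
 [ 0.4093 -0.0419]
 [ 0.1247  0.1404]
 [ 1.3883 -0.0183]
 [ 0.4913  0.0222]
 [-0.465   0.6589]]
0.075 0.5347511524184927 0.3295137145805327
0.085 0.5248372089645321 0.3308228078513404
0.195 0.4157838309709667 0.34522283383022484
sd [0.0008 0.0014 0.0144 0.0034]
```

Emit:
jog_arm --moves '[{"fingers": 1, "slide": [15, -6, 0], "angular": [0, 0, 2]}, {"fingers": 1, "slide": [45, -18, 0], "angular": [0, 0, 4]}, {"fingers": 1, "slide": [80, -31, 0], "angular": [0, 0, 6]}, {"fingers": 1, "slide": [117, -46, 0], "angular": [0, 0, 8]}, {"fingers": 1, "slide": [154, -60, 0], "angular": [0, 0, 10]}, {"fingers": 1, "slide": [191, -75, 0], "angular": [0, 0, 12]}, {"fingers": 1, "slide": [228, -89, 0], "angular": [0, 0, 14]}, {"fingers": 1, "slide": [265, -104, 0], "angular": [0, 0, 16]}, {"fingers": 1, "slide": [300, -118, 0], "angular": [0, 0, 18]}, {"fingers": 1, "slide": [325, -127, 0], "angular": [0, 0, 18.7]}]'

```text
clock: 10.92
tcp_pos: [0.422, 0.3342, 0.3498]
orientation: [-0.0, 0.752, 0.659, 0.0]
wrist_force: [0.4, -0.2, -3.3]
finger_gap: 0.013
grip_force: 59.2
```

```bash
cat > st.py <<'E'
from h import *
np.set_printoptions(precision=4,suppress=True)
Q=[]
for i in range(4):
    s=get_state();Q.append(s["tcp_pos"]);read_camera("side")
T=tool(s);print(np.mean(Q[1:],0),np.degrees(np.arctan2(T[1,0],T[0,0])),T[:3,2],s["clock"])
E
python3 st.py
```

```text
[0.4216 0.3353 0.3497] 82.70816943134096 [ 0.0006  0.0001 -1.    ] 11.0667
```

Emit:
jog_arm --moves '[{"fingers": 1, "slide": [9, -7, 10], "angular": [0, 0, 0]}, {"fingers": 1, "slide": [9, -7, 35], "angular": [0, 0, 0]}, {"fingers": 1, "slide": [9, -7, 60], "angular": [0, 0, 0]}, {"fingers": 1, "slide": [9, -7, 85], "angular": [0, 0, 0]}, {"fingers": 1, "slide": [9, -7, 101], "angular": [0, 0, 0]}, {"fingers": 1, "slide": [9, -7, 101], "angular": [0, 0, 0]}]'

```text
clock: 11.62
tcp_pos: [0.4169, 0.3398, 0.2436]
orientation: [-0.001, 0.753, 0.658, -0.004]
wrist_force: [-0.2, -1.2, -2.7]
finger_gap: 0.013
grip_force: 59.3
```

```bash
python3 st.py; python3 - <<'E'
from h import *
p,s=shot("wrist"),shot("side")
a=p["color"].copy(); b=s["color"]
x,y,w=.6091,.3197,-.1313
for h,col in((.1955,(255,0,0)),(.2055,(0,255,0)),(.2155,(0,0,255))):
    for r in(.03,.08,.13):
        u=proj(p,[[x-r*np.cos(w),y-r*np.sin(w),h]])[0];cv2.circle(a,tuple(int(k) for k in u),2,col,-1);print(h,r,np.round(u,1))
H=np.zeros((500,800,3),np.uint8);H[:384,:512]=a
H[:480,512:]=cv2.resize(b[120:240,360:432],(288,480),interpolation=2)
cv2.imwrite("pics/w3.png",H[:,:,::-1])
E
```

```text
[0.4185 0.341  0.2475] 82.39476445083494 [ 0.0006  0.0003 -1.    ] 11.7667
0.1955 0.03 [494.9 210.9]
0.1955 0.08 [421.7 211.2]
0.1955 0.13 [346.6 211.5]
0.2055 0.03 [506.9 216.1]
0.2055 0.08 [430.3 216.5]
0.2055 0.13 [351.5 216.8]
0.2155 0.03 [520.1 221.8]
0.2155 0.08 [439.8 222.3]
0.2155 0.13 [356.9 222.7]
```

View pics/w3.png

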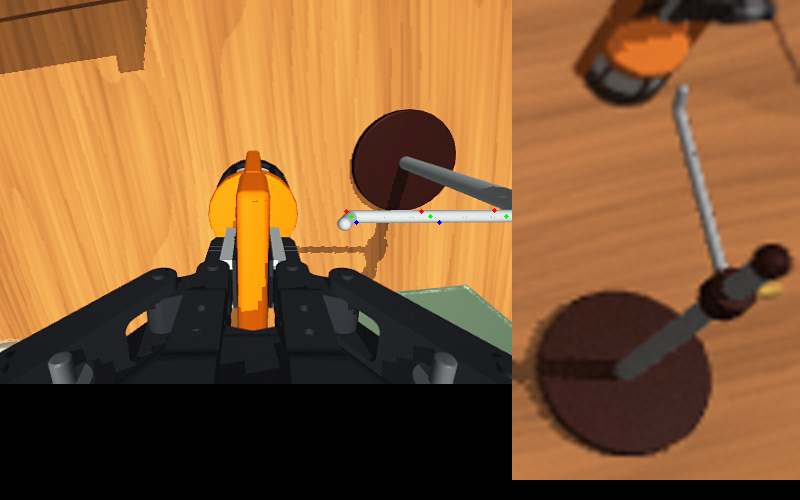

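The wrist view shows the rod level along row 216, right on the h=0.2055 prediction, with the base centred at (404,160). I'll refine the height with these.

```bash
cat > fit2.py <<'E'
exec(open("fit.py").read().split("# model")[0])
exec("obs=["+open("fit.py").read().split("obs=[")[1].split("def f")[0])
p=shot("wrist")
im=cv2.cvtColor(p["color"],cv2.COLOR_RGB2HSV).astype(int)
for c in(370,400,430,460,490):
    col=im[200:235,c]; m=np.where((col[:,1]<60)&(col[:,2]>90))[0]+200; print(c,m.min(),m.max())
d=p["color"][95:235,340:470].astype(int); m=((d.sum(2)<190)&(d[:,:,0]>d[:,:,2]))
m[115:]=0
n=cv2.findContours(m.astype(np.uint8),cv2.RETR_EXTERNAL,cv2.CHAIN_APPROX_NONE)[0];e=cv2.fitEllipse(cv2.convexHull(max(n,key=cv2.contourArea)));print("base",e[0][0]+340,e[0][1]+95,e[1])
import sys
rc=float(sys.argv[1]) if len(sys.argv)>1 else 216.5
W0=p["W"].copy()
wo=[((404,160),(0,0,.014),0,0),((430,rc),(-.08,0,0),1,1),((490,rc),(-.04,0,0),1,1),((351,rc),(-.130,0,0),1,2)]
def f(q):
    c,n=np.cos(q[2]),np.sin(q[2]);r=[]
    for P,uv,(a,b,z),rel in obs: r+=list((proj(P,[[q[0]+c*a,q[1]+n*a,z+rel*q[3]]])[0]-uv)/1.)
    p["W"]=W0.copy();p["W"][:3,3]+=q[4:7]
    for uv,(a,b,z),rel,k in wo:
        e=proj(p,[[q[0]+c*a,q[1]+n*a,z+rel*q[3]]])[0]-uv
        r+=[e[1]] if k==1 else [e[0],e[1]] if k==0 else [e[0]/2,e[1]]
    return np.r_[r,np.array(q[4:7])/.002]
o=least_squares(f,[.609,.321,-.117,.2,0,0,0],loss="soft_l1")
print(o.x,np.degrees(o.x[2]));print(o.fun[24:])
print("sd",np.sqrt(np.diag(np.linalg.inv(o.jac.T@o.jac))))
x,y,w=o.x[:3]-np.r_[0,0,0]
for r in(.195,.085): print(r,x-r*np.cos(w)-o.x[4],y-r*np.sin(w)-o.x[5],"cmd-frame z rod",o.x[3]-o.x[6])
E
python3 fit2.py
```

```text
370 211 222
400 211 222
430 211 222
460 211 222
490 211 221
base 403.2671813964844 159.92667388916016 (96.59191131591797, 108.47053527832031)
[ 0.609   0.3195 -0.1294  0.2072  0.0012 -0.0013  0.0006] -7.415429741991808
[ 0.9115  2.2226 -0.1166 -0.5172 -0.3292  0.2946  0.5802 -0.6597  0.3249]
sd [0.0008 0.0011 0.0088 0.0024 0.0013 0.0018 0.002 ]
0.195 0.41444109712223054 0.3459738019951656 cmd-frame z rod 0.20653607701863755
0.085 0.5235211057197763 0.33177691063263975 cmd-frame z rod 0.20653607701863755
```

Emit:
jog_arm --moves '[{"fingers": 1, "slide": [4, 0, -1.5], "angular": [0, 0, 0]}, {"fingers": 1, "slide": [4, 8, -1.5], "angular": [0, 0, 0]}, {"fingers": 1, "slide": [4, 16, -1.5], "angular": [0, 0, 0]}, {"fingers": 1, "slide": [4, 24, -1.5], "angular": [0, 0, 0]}, {"fingers": 1, "slide": [4, 30, -1.5], "angular": [0, 0, 0]}, {"fingers": 1, "slide": [4, 36, -1.5], "angular": [0, 0, 0]}, {"fingers": 1, "slide": [4, 40, -1.5], "angular": [0, 0, 0]}]'

```text
clock: 12.65
tcp_pos: [0.4598, 0.3402, 0.2494]
orientation: [0.0, 0.752, 0.659, -0.0]
wrist_force: [-1.2, 0.9, -2.3]
finger_gap: 0.0132
grip_force: 59.3
```

Emit:
jog_arm --moves '[{"fingers": 1, "slide": [0, 3, 0], "angular": [0, 0, 0]}, {"fingers": 1, "slide": [0, 6, 0], "angular": [0, 0, 0]}, {"fingers": 1, "slide": [0, 9, 0], "angular": [0, 0, 0]}, {"fingers": 1, "slide": [0, 12, 0], "angular": [0, 0, 0]}]'

```text
clock: 12.98
tcp_pos: [0.4707, 0.3389, 0.2498]
orientation: [0.0, 0.752, 0.659, -0.0]
wrist_force: [-0.6, 0.4, -2.6]
finger_gap: 0.0131
grip_force: 59.3
```

Emit:
jog_arm --moves '[{"fingers": 1, "slide": [0, 3, 0], "angular": [0, 0, 0]}, {"fingers": 1, "slide": [0, 6, 0], "angular": [0, 0, 0]}, {"fingers": 1, "slide": [0, 9, 0], "angular": [0, 0, 0]}, {"fingers": 1, "slide": [0, 12, 0], "angular": [0, 0, 0]}, {"fingers": 1, "slide": [0, 15, 0], "angular": [0, 0, 0]}]'

```text
clock: 13.4
tcp_pos: [0.4857, 0.337, 0.2498]
orientation: [0.0, 0.752, 0.659, 0.0]
wrist_force: [-0.6, -0.7, -3.2]
finger_gap: 0.0132
grip_force: 59.3
```

Emit:
jog_arm --moves '[{"fingers": 1, "slide": [0, 6, 0], "angular": [0, 0, 0]}, {"fingers": 1, "slide": [0, 14, 0], "angular": [0, 0, 0]}, {"fingers": 1, "slide": [0, 22, 0], "angular": [0, 0, 0]}, {"fingers": 1, "slide": [0, 30, 0], "angular": [0, 0, 0]}, {"fingers": 1, "slide": [0, 38, 0], "angular": [0, 0, 0]}, {"fingers": 1, "slide": [0, 41, 0], "angular": [0, 0, 0]}, {"fingers": 1, "slide": [0, 41, 3], "angular": [0, 0, 0]}, {"fingers": 1, "slide": [0, 41, 6], "angular": [0, 0, 0]}, {"fingers": 1, "slide": [0, 41, 9], "angular": [0, 0, 0]}, {"fingers": 1, "slide": [0, 41, 12], "angular": [0, 0, 0]}]'

```text
clock: 14.23
tcp_pos: [0.5256, 0.3316, 0.2372]
orientation: [-0.0, 0.752, 0.659, -0.0]
wrist_force: [0.6, -0.0, -3.4]
finger_gap: 0.0129
grip_force: 59.3
```

Emit:
jog_arm --moves '[{"fingers": 1, "slide": [0, 0, 1], "angular": [0, 0, 0]}, {"fingers": 1, "slide": [0, 0, 2], "angular": [0, 0, 0]}, {"fingers": 1, "slide": [0, 0, 3], "angular": [0, 0, 0]}, {"fingers": 1, "slide": [0, 0, 3], "angular": [0, 0, 0]}]'

```text
clock: 14.57
tcp_pos: [0.526, 0.3316, 0.2347]
orientation: [0.0, 0.752, 0.659, -0.0]
wrist_force: [0.8, 1.1, -3.2]
finger_gap: 0.0132
grip_force: 59.3
```

Emit:
jog_arm --moves '[{"fingers": 1, "slide": [0, 0, 1], "angular": [0, 0, 0]}, {"fingers": 1, "slide": [0, 0, 2], "angular": [0, 0, 0]}, {"fingers": 1, "slide": [0, 0, 2], "angular": [0, 0, 0]}]'

```text
clock: 14.82
tcp_pos: [0.5261, 0.3316, 0.2326]
orientation: [0.0, 0.752, 0.659, -0.0]
wrist_force: [0.1, 0.4, -2.3]
finger_gap: 0.0129
grip_force: 59.3
```

Emit:
jog_arm --moves '[{"fingers": 1, "slide": [0, 0, 1], "angular": [0, 0, 0]}, {"fingers": 1, "slide": [0, 0, 1.5], "angular": [0, 0, 0]}, {"fingers": 1, "slide": [0, 0, 1.5], "angular": [0, 0, 0]}]'

```text
clock: 15.07
tcp_pos: [0.5263, 0.3316, 0.232]
orientation: [0.0, 0.752, 0.659, 0.0]
wrist_force: [-0.1, -0.9, 0.6]
finger_gap: 0.0133
grip_force: 60.1
```

It has settled onto the rod: the wrist force went from -3 N to +0.6 N. Releasing slowly with a partial opening, then lifting straight up.

Emit:
jog_arm --moves '[{"fingers": 0.75, "slide": [0, 0, 0], "angular": [0, 0, 0]}, {"fingers": 0.7, "slide": [0, 0, 0], "angular": [0, 0, 0]}, {"fingers": 0.6, "slide": [0, 0, 0], "angular": [0, 0, 0]}, {"fingers": 0.5, "slide": [0, 0, 0], "angular": [0, 0, 0]}, {"fingers": 0.4, "slide": [0, 0, 0], "angular": [0, 0, 0]}, {"fingers": 0.4, "slide": [0, 0, 0], "angular": [0, 0, 0]}, {"fingers": 0.4, "slide": [0, 0, 0], "angular": [0, 0, 0]}, {"fingers": 0.4, "slide": [0, 0, 0], "angular": [0, 0, 0]}]' --squeeze 20

```text
clock: 15.73
tcp_pos: [0.5261, 0.3316, 0.2312]
orientation: [0.0, 0.752, 0.659, -0.0]
wrist_force: [-0.1, 0.0, -0.2]
finger_gap: 0.0512
grip_force: 0.0
```

Emit:
jog_arm --moves '[{"fingers": 0.4, "slide": [0, 0, -6], "angular": [0, 0, 0]}, {"fingers": 0.4, "slide": [0, 0, -15], "angular": [0, 0, 0]}, {"fingers": 0.4, "slide": [0, 0, -28], "angular": [0, 0, 0]}, {"fingers": 0.4, "slide": [0, 0, -45], "angular": [0, 0, 0]}, {"fingers": 0.4, "slide": [0, 0, -65], "angular": [0, 0, 0]}, {"fingers": 0.4, "slide": [0, 0, -90], "angular": [0, 0, 0]}, {"fingers": 0.4, "slide": [0, 0, -120], "angular": [0, 0, 0]}, {"fingers": 0.4, "slide": [0, 0, -140], "angular": [0, 0, 0]}, {"fingers": 0.4, "slide": [0, 0, -140], "angular": [0, 0, 0]}]'

```text
clock: 16.48
tcp_pos: [0.5271, 0.3321, 0.3775]
orientation: [0.001, 0.752, 0.659, 0.004]
wrist_force: [-1.2, -1.6, 0.8]
finger_gap: 0.0511
grip_force: 0.0
```

```bash
python3 - <<'E'
from h import *
print(get_state()["tcp_pos"],get_state()["wrist_force"])
p=shot("wrist");a=p["color"].astype(int)
for i in range(16): q=shot("wrist")
print("diff",np.abs(q["color"].astype(int)-a).mean())
s=shot("side")
for n in("lantern_grip","lantern"):
    print(n,[(np.round(atz(P,x["point"],z),3),round(x["p"],2)) for P in(q,s) for z in({"lantern_grip":.231,"lantern":.125}[n],) for x in tip_of(n,P)[:1]])
H=np.zeros((480,800,3),np.uint8);H[:384,:512]=q["color"];H[:,512:]=cv2.resize(s["color"][120:240,360:432],(288,480),interpolation=2)
cv2.imwrite("pics/w4.png",H[:,:,::-1])
E
```

```text
[0.52710218 0.33208072 0.37753283] [-1.15727395 -1.58637277  0.80492909]
diff 6.262790256076389
lantern_grip [(array([0.529, 0.333, 0.231]), 0.83), (array([0.533, 0.329, 0.231]), 0.82)]
lantern [(array([0.526, 0.333, 0.125]), 0.92), (array([0.53 , 0.335, 0.125]), 0.79)]
```

View pics/w4.png

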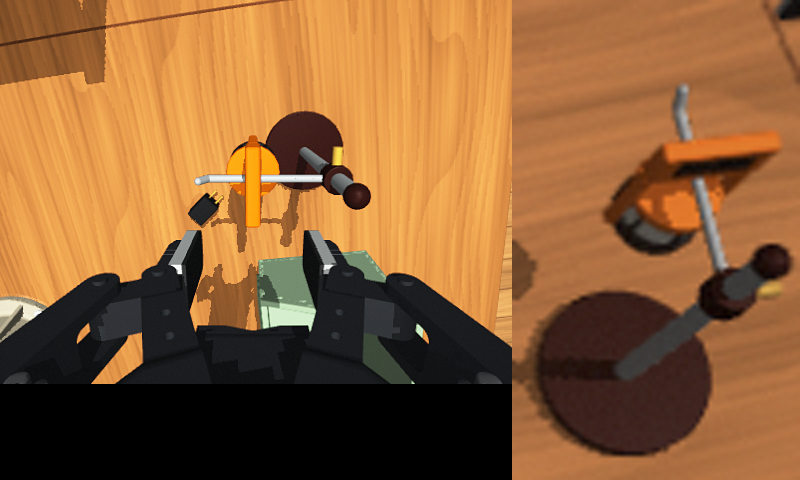

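The lantern hangs on the rod, its bar at (252,180), with the gripper clear. I'll check it is still, then hand in.

```bash
python3 - <<'E'
from h import *
I=[shot("wrist")["color"].astype(int)[130:230,190:330] for i in range(10)]
d=[np.abs(x-I[0]).mean() for x in I];print(np.round(d,2))
if max(d)<1.5: print(hand_in())
E
```

```text
[0.   1.08 1.09 1.12 1.14 1.16 1.16 1.18 1.19 1.18]
the job is handed in; nothing more can be done
None
```

The left door is fully open, the lantern hangs still near the middle of the hook's rod with the arm clear of everything, and the job is handed in; the jar, mug and adapter were never approached, and I did not re-measure them at the end.

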